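Hang the loaded immersion basket on the bath rim

ROBOT

A 6-joint arm with a two-finger parallel gripper is mounted at the origin on the work surface. World frame = base frame: x ahead of the robot, y to its left, z up, the work surface at z = 0. Lengths are in m, angles in rad, forces in N, time in s.
With the tool pointing down it reaches from about 0.35 to 0.975 m from the base axis. Payload 17.4 kg.
Tool frame: the origin (TCP) lies where the fingers leave the gripper's body, on its centre line; the fingertips stand 73 mm ahead of it and the grasp point (between the pads) lies 54 mm ahead of it (arm.finger_overhang is the distance from the TCP to the fingertips, in m); z points along the fingers, x is the direction in which the jaws open and shut, and the axes are right-handed (so a half turn about z gives the same grasp; the last joint's range is limited). The gripper opens to 85 mm and grips with 20 to 120 N. Pads are 22 mm wide; open, the fingers measure 114 mm over their backs; the gripper's body (76 mm by 85 mm) begins 54 mm behind the grasp point. The pads swing forward as they close: fully open they stand 13 mm farther back than shut.
Start: joints at [1.28, 0.116, 1.442, -0, 1.584, -0.038], TCP at [0.169, 0.654, 0.304] pointing down, gripper open.
Joint ranges: [-2.83, 2.83], [-0.83, 2.19], [0.07, 2.5], [-1.14, 4.28], [0.01, 3], [-2.97, 2.97]. Speed limits (rad/s): [1.89, 1.89, 2.22, 3.14, 3.14, 3.14].

INTERFACE

Orientations are given as [roll, pitch, yaw] about the fixed x, y, z axes, in that order (R = Rz(yaw) Ry(pitch) Rx(roll)).
In Python, from bench import arm gives the robot as it stands. The module is installed in compiled form; this text tells all that it offers.
- The arm moves only by the shell command python3 -m crank 'ROWS' [FORCE]. ROWS is JSON, a list of rows, each a list of 3 entries, a list of its own where there are three numbers: the closure, from 0 (fully open) to 1 (shut), then the shift along the tool's x, y, z in units of 25 mm (1.0 is 25 mm), then the turn about the tool's z in units of 5 degrees (1.0 is 5 degrees). In form: [[gripper, [tx, ty, tz], spin], ...]. A call has 1 to 20 rows; each row is the pose to reach, as a shift and turn from the pose commanded when the call began, along the tool's axes at that moment; what a row does not reach only later rows make up. A row lasts 1/10 s, in which the tool goes at most 50 mm and 8.59 degrees, less where a joint would pass 70% of its speed; a pose out of reach is approached as far as the arm can. A call with a gripper value outside its range is refused whole. The fingers move at their own pace and stop on an object; FORCE is the grip in N (left out, the last holds). Time passes only in rows, so rows that repeat a pose let the fingers close. It gives the time, the measured TCP pose, the force and the opening at its end, in the units of the state.
- arm.sense(): the state, without advancing time (a new reading comes with each control period).
- arm.get_image(name): name is "scene" or "side" or "wrist"; returns the picture (400x640x3 uint8, red, green, blue); there is no depth.
- arm.camera_params(name): a dict with "vertical_fov" (degrees; the focal length in pixels is half the picture's height over the tangent of half this angle, whatever the lens; pixels are square), "cx", "cy" (the principal point, pixels), "k1" (the pictures are not rectified: a ray, as slopes to the right and down, at radius r is drawn at 1 + k1 r^2 times it, then the intrinsics apply), "rvec" (rotation vector, rad) and "tvec" (3), from world to camera coordinates, as OpenCV has them. Camera axes: x right, y down, z forward; pixel columns grow to the right and rows downward; lengths in m; the calibration is good to about 2 mm. A picture is of the moment at which its call begins: read the wrist's pose just before it. camera_params takes no time and is no camera call; for the wrist camera it gives the pose at the moment of the call.
- arm.finish_job(): hands the job in, once; it reports no verdict.
The state is a dict: "time_s": time; "joint_pos": joint angles; "dq": joint speeds; "joint_efforts": joint torques, N m; "position": TCP position; "eef_rot": TCP orientation; "force": force on the tool from outside, world axes, zero at the start; "torque": the same for the moment, N m; "opening": finger opening in m.
Only numpy, scipy, OpenCV 4.12 (cv2) and the standard library are available. Lean on these libraries where they do the work, as an engineer would, in place of code of your own. Each camera call takes 0.05 s, during which the arm holds its last target. There are 200 camera calls.

TASK

Put the pump rotor into the wire basket while the basket stands on the bench, then carry the basket to the cleaning bath and hang it inside the tub by its own hook, near the middle of the front rim (the control-panel side). The tub has some play in its well, so feel gently for its wall with the strap, lower the basket slowly, without forcing it, until the hook bears fully on the rim before you let go, and leave it hanging there with the rotor inside. Leave the other things where they are.

Things in the scene. Friction and masses are not known exactly. Their poses are not given: they have to be found in the camera images.
- rotor: Pump rotor of a collection machine: a black disc cage with three white rollers, 44 mm across and 22 mm high, with a black finger knob 22 mm across standing on its centre from 22 to 50 mm height. Origin: centre of the underside, z up through the knob. Mass about 130 g.
- basket: Steel wire immersion basket standing on the bench. Tray 110 mm along its x, 100 mm along y, 36 mm deep, floor and walls 3 mm, open on top. At its -x side a flat strap 36 mm wide rises from the floor to the grip, 139 mm high; strap and tray back share the outer plane x = -55 mm. Origin: centre of the underside, z up, +x from strap to tray. 210 to 310 g.
- hook (a point): Basket's hook, on the strap's outer (-x) face, 36 mm wide: this point is the middle of the underside of its crown, at basket (-59.5, 0, 80) mm, which bears on the rim when hung. Throat 9 mm clear between strap and outer lip; the lip hangs to 57 mm above the basket's underside, its tip flared slightly outward. Axes as the basket.
- grip (a point): Middle of the basket's grey grip on top of the strap, above the hook: 12 mm thick along basket x, 24 mm wide along y, 44 mm tall (95 to 139 mm above the underside); at basket (-53.5, 0, 117) mm. Axes as the basket.
- bath: Empty cleaning bath, fixed: white housing 230 mm along its x, 300 mm along y, deck 115 mm high. Front (control panel with knobs) is its -x side, facing roughly to the robot. In its well stands a steel lift-out tub, walls 3 mm, rim 35 mm above the deck, with a level-sensor tube 18 mm across in its (+x, +y) corner. Origin: centre of the housing's underside, at bench level, z up.
- tub_floor (a point): Middle of the tub's inner floor, 21 mm above the bench, if the tub were centred in the well. Tub outside: 170 mm along bath x, 254 mm along y. Axes as the bath. The tub has up to 8 mm of play either way along the bath's x; where it stands is not measured and must be seen or felt. A push under 30 N does not shift it.
- bath_rim (a point): Middle of the top of the tub's front rim if the tub were centred in its well: bath (-83.5, 0, 150) mm. The rim, a rolled bead 5 mm thick running along the bath's y, has exactly this height, but really lies up to 8 mm nearer or farther along the bath's x. Axes as the bath.
- bottle: saline bottle, clear glass, 64 mm across, 165 mm tall, standing; origin under its centre. Bystander.
- tape: roll of tape, 80 mm across, 25 mm high, lying flat; origin under its centre. Bystander.
- clamp: steel tubing clamp like closed scissors, about 130 mm long, 5 mm thick, lying flat along its x. Bystander.
- jar: white plastic jar with black lid, 54 mm across, 60 mm tall; origin under its centre. Bystander.
- bowl: steel bowl, 120 mm across, 45 mm high; origin under its centre. Bystander.
- tube_rack: white rack of sample tubes, 80 x 200 mm, 88 mm tall; origin under its centre. Bystander.
There are look-alikes about, which are no part of the job. Leave any pink look-alike of the rotor alone.

How it is judged:
On the way, in this order (a step that is already met when the one before it is completed fails the run):
1. the rotor lies in the basket's tray, let go, while the basket stands on the bench (x of rotor in the frame of basket between -0.04 and 0.045 m and y of rotor in the frame of basket between -0.04 and 0.04 m and z of rotor in the frame of basket between -0.004 and 0.03 m and contact force between the fingers and rotor below 0.1 N and height (world z) of basket below 0.01 m and angle between basket's own z axis and vertical below 0.1 rad), for 0.2 s.
2. the basket's hook bears on the front rim, tray inside the tub, while the basket is still held (z of hook in the frame of bath_rim between -0.005 and 0.004 m and x of hook in the frame of bath_rim between -0.014 and 0.014 m and y of hook in the frame of bath_rim between -0.06 and 0.06 m and x of basket in the frame of bath above -0.06 m and angle between basket's own z axis and vertical below 0.17 rad and angle between the x axis of basket and the x axis of bath, either way round below 0.2 rad and contact force between the fingers and basket above 1 N and contact force between basket and bath above 0.3 N), for 0.2 s.
At the end, for the whole second after the job is handed in: The basket hangs still and released by its hook on the tub's front rim, tray inside the tub: crown of the hook within 5 mm of rim height, within 60 mm of the middle of the rim, within 10 degrees of upright and 11 degrees of square to the rim, with the rotor in its tray (z of hook in the frame of bath_rim between -0.005 and 0.004 m and x of hook in the frame of bath_rim between -0.014 and 0.014 m and y of hook in the frame of bath_rim between -0.06 and 0.06 m and x of basket in the frame of bath above -0.06 m and angle between basket's own z axis and vertical below 0.17 rad and angle between the x axis of basket and the x axis of bath, either way round below 0.2 rad and x of rotor in the frame of basket between -0.04 and 0.045 m and y of rotor in the frame of basket between -0.04 and 0.04 m and z of rotor in the frame of basket between -0.004 and 0.03 m and linear speed of basket below 0.02 m/s and linear speed of rotor below 0.03 m/s and contact force between the fingers and basket below 0.1 N); the robot touches nothing.
It fails at once if the basket or the rotor pressed against or knocked into the bath or its tub with more than 25 N (contact force between any of basket, rotor and bath above 25 N).
It fails at once if a bystander pushed more than 30 mm from its place (distance of any of bottle, tape, clamp, jar, bowl, tube_rack from where it was at the start of the episode above 0.03 m).
It also fails if it takes over 58 s, if anything falls off the work surface, if the arm or the gripper's body presses on something with over 40 N, if the wrist force passes 120 N, or if a joint passes its speed limit or range.

## Working session

There is one attempt and no reset: what is moved stays moved. The work goes in short steps, Python scripts to look and compute and a shell command to move; the robot and the scene stay as the last step left them, time stands still between calls to the robot, and variables do not carry over. Pictures are saved under pics/ and viewed, about 8 in all and at most 12, crops included, and the job is handed in when it is done.

```bash
mkdir -p pics; python3 - <<'E'
from bench import arm
import cv2, numpy as np
s=arm.sense();print({k:np.round(v,3).tolist() for k,v in s.items()})
for n in("scene","side","wrist"):
    p=arm.camera_params(n);print(n,p)
    im=arm.get_image(n);cv2.imwrite(f"pics/{n}0.png",im[:,:,::-1])
E
```

```text
{'time_s': 0.0, 'joint_pos': [1.28, 0.116, 1.442, 0.0, 1.584, -0.038], 'dq': [-0.001, -0.001, 0.0, -0.001, 0.001, -0.001], 'joint_efforts': [0.001, -73.199, -63.251, 0.0, 0.006, 0.0], 'position': [0.169, 0.653, 0.303], 'eef_rot': [-3.142, 0.001, 1.318], 'force': [0.06, -0.008, 0.118], 'torque': [0.023, -0.036, 0.083], 'opening': 0.085}
scene {'vertical_fov': 50.53627579208215, 'cx': 323.7220066184091, 'cy': 202.32172945378744, 'k1': -0.11585602340502364, 'rvec': array([ 0.75664693,  2.42951759, -1.34124504]), 'tvec': array([ 0.47172551, -0.0597712 ,  1.43782808])}
side {'vertical_fov': 56.43138843848302, 'cx': 320.6990470734205, 'cy': 193.2888350993471, 'k1': -0.08751032629138646, 'rvec': array([ 2.08547022, -0.07230554,  0.0329161 ]), 'tvec': array([-0.55030674,  0.1100354 ,  1.02577017])}
wrist {'vertical_fov': 62.559546246053095, 'cx': 325.06178449526453, 'cy': 203.2492697929685, 'k1': -0.04849940583503661, 'rvec': array([-2.26345325, -1.75480155, -0.29153112]), 'tvec': array([-0.67394053, -0.04351338,  0.3809481 ])}
```

View pics/scene0.png

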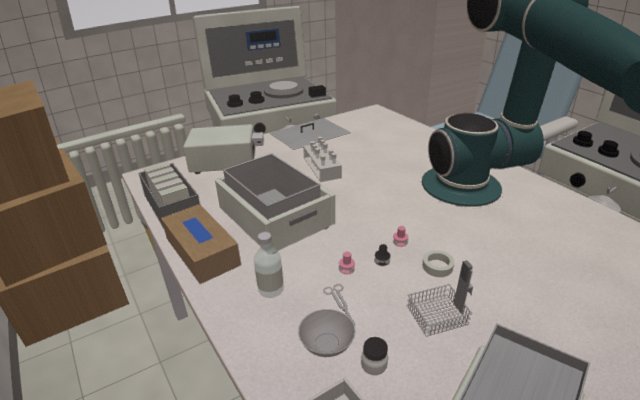

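View pics/side0.png

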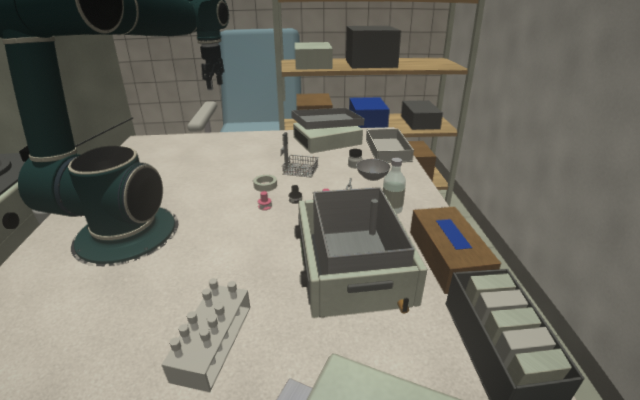

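The scene view shows the black rotor at (382,255), with pink look-alikes at (346,263) and (400,236). The basket is at (440,305) with its strap at (463,285), and the bath is at (275,195). In the side view the rotor is at (295,193), the basket at (300,163), and the bath at (360,245) with knobs on its robot side and the sensor tube at (374,217). The rotor to take is the black one, not either pink one.

```bash
cat > h.py <<'E'
from bench import arm
import cv2, numpy as np
class Cam:
    def __init__(s,n):
        p=arm.camera_params(n); s.n=n
        f=200/np.tan(np.radians(p["vertical_fov"])/2)
        s.K=np.array([[f,0,p["cx"]],[0,f,p["cy"]],[0,0,1]]); s.d=np.array([p["k1"],0,0,0.])
        s.r=p["rvec"]; s.t=np.array(p["tvec"]).reshape(3); s.R=cv2.Rodrigues(s.r)[0]; s.c=-s.R.T@s.t
    def ray(s,uv):
        q=cv2.undistortPoints(np.array(uv,float).reshape(-1,1,2),s.K,s.d).reshape(-1,2)
        v=np.c_[q,np.ones(len(q))]@s.R; return v/np.linalg.norm(v,axis=1,keepdims=True)
    def plane(s,uv,z):
        v=s.ray(uv); return s.c+v*((z-s.c[2])/v[:,2])[:,None]
    def proj(s,P): return cv2.projectPoints(np.array(P,float).reshape(-1,1,3),s.r,s.t,s.K,s.d)[0].reshape(-1,2)
def tri(ca,ua,cb,ub):
    a=ca.ray(ua)[0];b=cb.ray(ub)[0]
    k=np.linalg.lstsq(np.c_[a,-b],cb.c-ca.c,rcond=None)[0]
    p,q=ca.c+k[0]*a,cb.c+k[1]*b
    return (p+q)/2,np.linalg.norm(p-q)
E
python3 - <<'E'
from h import *
np.set_printoptions(precision=3,suppress=True)
S=Cam("scene");D=Cam("side");W=Cam("wrist");print(S.c,D.c,W.c,W.R[2])
for n,a,b in[("rotor",(382,255),(295,193)),("grip",(466,263),(285,136)),("pinkA",(346,263),(326,190)),("pinkB",(400,236),(264,200)),("bathc1",(218,166),(409,240)),]:
    print(n,tri(S,a,D,b),S.plane(a,0.02))
print("basket base",S.plane([(408,292),(448,333),(470,322),(432,285)],0.0))
for i,z in(("scene",3),("side",3)):
    im=cv2.imread(f"pics/{i}0.png")
    c={"scene":[im[150:250,200:350],im[215:345,330:490]],"side":[im[180:310,285:425],im[125:215,250:350]]}[i]
    cv2.imwrite(f"pics/{i}c.png",np.hstack([cv2.resize(x,(400,400*x.shape[0]//x.shape[1] if 0 else 300),interpolation=cv2.INTER_CUBIC) for x in c]))
a=cv2.imread("pics/scenec.png");b=cv2.imread("pics/sidec.png");cv2.imwrite("pics/c1.png",np.vstack([a,b]))
E
```

```text
[1.075 0.776 0.732] [ 0.498 -0.873  0.598] [0.088 0.674 0.373] [ 0.315 -0.083 -0.946]
rotor (array([0.482, 0.146, 0.023]), np.float64(0.0034136446764939632)) [[0.482 0.144 0.02 ]]
grip (array([0.449, 0.371, 0.131]), np.float64(0.0058364054815987455)) [[0.328 0.295 0.02 ]]
pinkA (array([0.582, 0.13 , 0.037]), np.float64(0.011792841782657618)) [[0.577 0.115 0.02 ]]
pinkB (array([0.387, 0.112, 0.022]), np.float64(0.003252118176882548)) [[0.388 0.11  0.02 ]]
bathc1 (array([ 0.716, -0.309,  0.165]), np.float64(0.02547036884459682)) [[ 0.64  -0.591  0.02 ]]
basket base [[ 0.505  0.27  -0.   ]
 [ 0.521  0.415  0.   ]
 [ 0.458  0.423  0.   ]
 [ 0.44   0.287  0.   ]]
```

View pics/c1.png

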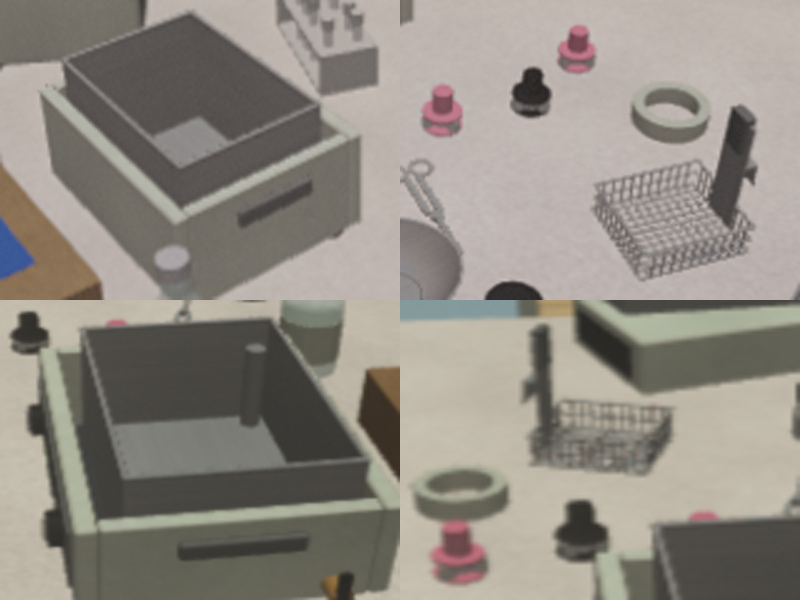

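The black rotor is confirmed at crop (530,92) in the scene and (582,530) from the side. The basket strap with its hook faces the robot. Next I'll move the wrist camera over the rotor and basket.

```bash
python3 -m crank '[[0,[-12.6,14.4,0],0],[0,[-12.6,14.4,0],0],[0,[-12.6,14.4,0],0],[0,[-12.6,14.4,0],0],[0,[-12.6,14.4,0],0],[0,[-12.6,14.4,0],0],[0,[-12.6,14.4,0],0],[0,[-12.6,14.4,0],0],[0,[-12.6,14.4,0],0],[0,[-12.6,14.4,0],0],[0,[-12.6,14.4,0],0],[0,[-12.6,14.4,0],0],[0,[-12.6,14.4,0],0]]'
python3 - <<'E'
from h import *
np.set_printoptions(precision=3,suppress=True)
W=Cam("wrist"); im=arm.get_image("wrist")[:,:,::-1]; cv2.imwrite("pics/w1.png",im)
np.savez("w1",r=W.r,t=W.t)
S=arm.sense();print(S["position"],S["eef_rot"],W.c)
E
```

```text
time_s: 1.45
position: [0.4382, 0.2591, 0.3038]
eef_rot: [-3.141, -0.0, 1.319]
force: [1.1, 0.5, 0.9]
opening: 0.0856
[0.438 0.259 0.304] [-3.141 -0.     1.319] [0.357 0.28  0.374]
```

View pics/w1.png

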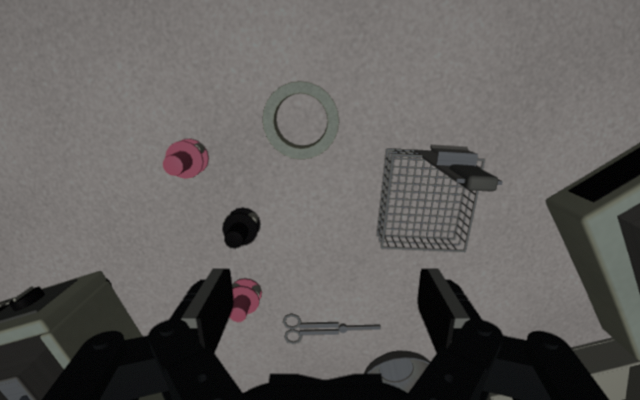

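The wrist view shows the black rotor with its disc at (243,222) and knob at (234,240). The basket mesh spans about (387,150) to (466,250), with the strap and grip at its top side, (430–500, 145–190). I'll compute the rotor position from the masks and shift for a second wrist view.

```bash
python3 -m crank '[[0.4,[-3.2,0.5,1],0],[0.4,[-3.2,0.5,1],0],[0.4,[-3.2,0.5,1],0],[0.4,[-3.2,0.5,1],0]]'
python3 - <<'E'
from h import *
np.set_printoptions(precision=4,suppress=True)
print(arm.finger_overhang)
W=Cam("wrist"); im=arm.get_image("wrist")[:,:,::-1].copy(); cv2.imwrite("pics/w2.png",im)
np.savez("w2",r=W.r,t=W.t)
s=arm.sense();print(s["position"],s["eef_rot"],s["opening"])
W1=Cam("wrist");q=np.load("w1.npz");W1.r,W1.t=q["r"],q["t"];W1.R=cv2.Rodrigues(W1.r)[0];W1.c=-W1.R.T@W1.t
S=Cam("scene");D=Cam("side")
print("expect rotor in w2",W.proj([0.482,0.146,0.01]))
def blob(f,c,w=26,th=45):
    a=cv2.imread(f).max(axis=2);x,y=[int(v) for v in c]
    m=np.zeros_like(a);m[y-w:y+w,x-w:x+w]=(a[y-w:y+w,x-w:x+w]<th)
    n,l,st,ce=cv2.connectedComponentsWithStats(m)
    k=1+np.argmax(st[1:,4]);return st[k],ce[k]
for f,c in(("pics/w1.png",(240,228)),("pics/w2.png",W.proj([0.482,0.146,0.02])[0]),("pics/scene0.png",(382,255)),("pics/side0.png",(295,193))):
    print(f,*blob(f,c))
a=cv2.imread("pics/w1.png")[135:265,365:515];b=im[100:260,440:640]
x,y=[int(v) for v in W.proj([0.482,0.146,0.02])[0]]
c=im[max(0,y-40):y+40,max(0,x-40):x+40];print("crop c origin",x-40,y-40)
cv2.imwrite("pics/c2.png",np.vstack([np.hstack([cv2.resize(a,(450,390),interpolation=2),cv2.resize(c,(320,320),interpolation=2)[:390] if 0 else cv2.copyMakeBorder(cv2.resize(c,(320,320),interpolation=2),0,70,0,0,0)])]))
E
```

```text
time_s: 1.9
position: [0.4304, 0.1783, 0.2791]
eef_rot: [3.141, -0.0, 1.318]
force: [0.8, -0.6, 1.4]
opening: 0.0513
0.0726
[0.4306 0.1788 0.2793] [ 3.1412 -0.0006  1.3187] 0.05110254731226304
expect rotor in w2 [[308.9443 224.0677]]
pics/w1.png [ 223  208   37   40 1061] [239.9029 227.7333]
pics/w2.png [ 289  205   36   43 1153] [306.4423 225.699 ]
pics/scene0.png [382 246   5  11  23] [384.1739 251.8261]Traceback (most recent call last):
  File "<stdin>", line 16, in <module>
  File "<stdin>", line 14, in blob
    return _wrapfunc(a, 'argmax', axis=axis, out=out, **kwds)
    return bound(*args, **kwds)
ValueError: attempt to get argmax of an empty sequence
```

```bash
python3 - <<'E'
from h import *
np.set_printoptions(precision=4,suppress=True)
W=Cam("wrist");print(W.proj([[0.45,.37,.13],[.5,.3,0],[.5,.4,0]]))
im=cv2.imread("pics/w2.png")
a=cv2.imread("pics/w1.png")[135:265,365:515];b=im[135:265,440:590];c=im[185:265,260:350]
A,B=[cv2.resize(x,(400,347),interpolation=2) for x in(a,b)];C=cv2.resize(c,(270,240),interpolation=2)
C=cv2.copyMakeBorder(C,0,0,0,530,0)
cv2.imwrite("pics/c2.png",np.vstack([np.hstack([A,B]),C]))
E
```

```text
[[594.029  175.2314]
 [444.7514 203.2689]
 [532.2483 182.2689]]
```

View pics/c2.png

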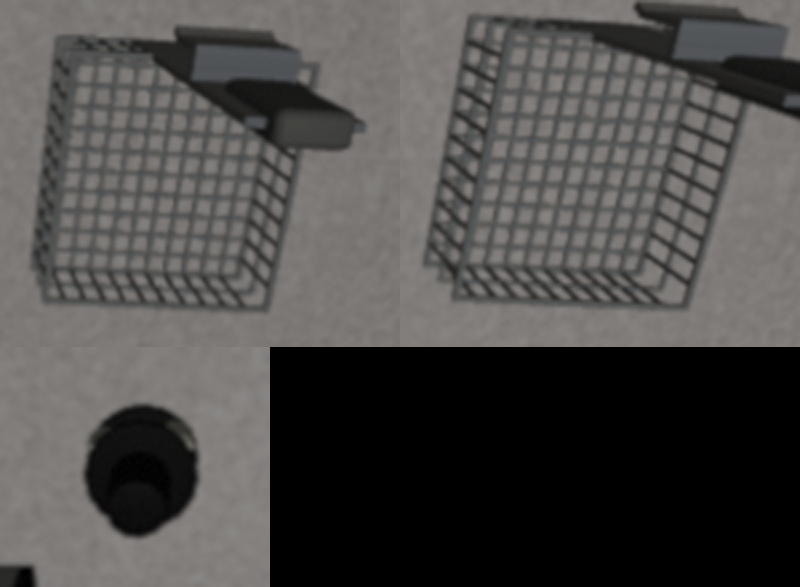

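```bash
python3 - <<'E'
from h import *
np.set_printoptions(precision=4,suppress=True)
W=Cam("wrist")
W1=Cam("wrist");q=np.load("w1.npz");W1.r,W1.t=q["r"],q["t"];W1.R=cv2.Rodrigues(W1.r)[0];W1.c=-W1.R.T@W1.t
A=lambda x,y:(365+x/2.667,135+y/2.667)
B=lambda x,y:(440+(x-400)/2.667,135+y/2.667)
for n,a,b in[("BLrim",A(47,302),B(456,299)),("BRrim",A(269,310),B(688,307)),("TLrim",A(76,58),B(512,33)),("BLbase",A(36,268),B(428,265)),("TLbase",A(58,40),B(470,18))]:
    print(n,*tri(W1,a,W,b),W1.plane([a],.036),W.plane([b],.036))
print("TRrim",W1.plane([A(318,65)],.036))
# knob: bottom-most blob circle; fit by template of lowest rows
for n,cam,f,(x,y,w,h) in(("w1",W1,"pics/w1.png",(223,208,37,40)),("w2",W,"pics/w2.png",(289,205,36,43))):
    a=cv2.imread(f).max(axis=2);m=a[y:y+h,x:x+w]<45
    for r in range(h-14,h,2):
        c=np.where(m[r])[0];print(n,y+r,x+c.min(),x+c.max(),end=" | ")
    # disc: widest row middle
    print()
S=Cam("scene");D=Cam("side")
k1,k2=(233.5,239),(305.7,238.7)
print("knob",tri(W1,k1,W,k2),W1.plane([k1],.05),W.plane([k2],.05))
p=W.plane([k2],.05)[0];s=arm.sense()
R=np.array([[.25,.968],[.968,-.25]]);y=s["eef_rot"][2];ex=np.array([np.cos(y),np.sin(y)]);ey=np.array([np.sin(y),-np.cos(y)])
d=p[:2]-s["position"][:2];print("units",d@ex/.025,d@ey/.025,W.proj([[*p[:2],.0],[*p[:2],.022]]))
E
```

```text
BLrim [0.5394 0.3006 0.0344] 0.000430988248883194 [[0.5388 0.3005 0.036 ]] [[0.5382 0.3001 0.036 ]]
BRrim [0.5667 0.3931 0.0363] 0.0002859411972762846 [[0.567  0.3932 0.036 ]] [[0.5667 0.3933 0.036 ]]
TLrim [0.4369 0.3316 0.0383] 0.001363186439713992 [[0.4381 0.3318 0.036 ]] [[0.4368 0.3326 0.036 ]]
BLbase [0.5388 0.301  0.002 ] 0.00042651056916197125 [[0.522 0.299 0.036]] [[0.5205 0.291  0.036 ]]
TLbase [0.4364 0.3311 0.0021] 0.0005684514327673349 [[0.4295 0.3264 0.036 ]] [[0.4277 0.3182 0.036 ]]
TRrim [[0.4642 0.4243 0.036 ]]
w1 234 224 256 | w1 236 225 255 | w1 238 225 253 | w1 240 225 252 | w1 242 226 249 | w1 244 227 245 | w1 246 229 238 | 
w2 234 290 323 | w2 236 292 322 | w2 238 293 320 | w2 240 295 318 | w2 242 297 315 | w2 244 298 312 | w2 246 301 309 | 
knob (array([0.4799, 0.1458, 0.052 ]), np.float64(0.0007121735590051564)) [[0.4803 0.1451 0.05  ]] [[0.4811 0.1453 0.05  ]]
units -0.7906636212070379 2.2912512789768438 [[308.1355 219.9877]
 [307.1428 227.6105]]
```

The rotor and basket heights match the description: knob top 0.052 m, tray rim 0.036 m, basket base about 0.002 m. Basket centre is at (0.502, 0.3625), yaw about −16.8°. Now I'll grasp the rotor.

```bash
python3 -m crank '[[0.4,[-0.8,2.29,2],0],[0.4,[-0.8,2.29,4],0],[0.4,[-0.8,2.29,6],0],[0.4,[-0.8,2.29,7],0],[0.4,[-0.8,2.29,7],0],[1,[-0.8,2.29,7],0],[1,[-0.8,2.29,7],0],[1,[-0.8,2.29,7],0],[1,[-0.8,2.29,7],0],[1,[-0.8,2.29,7],0]]' 30
```

```text
time_s: 2.95
position: [0.4822, 0.1448, 0.1068]
eef_rot: [3.138, -0.002, 1.318]
force: [-1.0, 0.9, 8.9]
opening: 0.0205
```

```bash
python3 -m crank '[[1,[0,0,-1.5],0],[1,[0,0,-3],0],[1,[1.5,0,-4],0],[1,[3,-0.2,-4],0],[1,[4.5,-0.4,-4],0],[1,[6,-0.6,-4],0],[1,[7.5,-0.65,-4],0],[1,[8.6,-0.65,-4],0],[1,[8.6,-0.65,-4],0],[1,[8.6,-0.65,-4],0]]'
python3 - <<'E'
from h import *
W=Cam("wrist");im=arm.get_image("wrist")[:,:,::-1];cv2.imwrite("pics/w3.png",im);np.savez("w3",r=W.r,t=W.t);print(arm.sense()["position"],arm.sense()["opening"])
E
```

```text
time_s: 3.95
position: [0.5191, 0.357, 0.2049]
eef_rot: [3.141, -0.001, 1.319]
force: [-0.2, -1.3, -1.8]
opening: 0.0203
[0.51907837 0.35633078 0.20477631] 0.020762550455723425
```

View pics/w3.png

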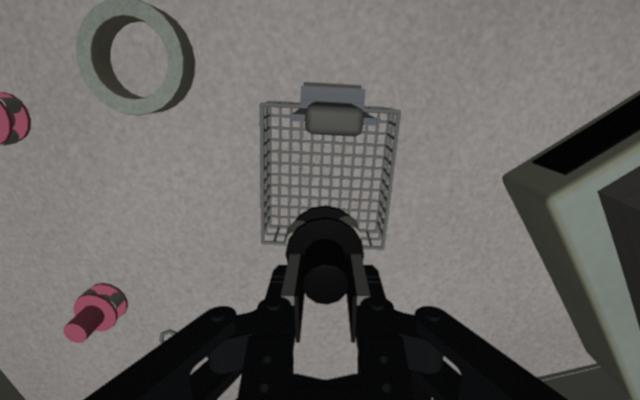

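The rotor is held, its base at about (325,215–290) in front of the tray. The grip top is at (335,118), between the tray rims. Lower and release.

```bash
python3 -m crank '[[1,[0,0,1.5],0],[1,[0,0,3],0],[1,[0,0,3.5],0],[1,[0,0,3.75],0],[1,[0,0,3.75],0],[0.55,[0,0,3.75],0],[0.55,[0,0,3.75],0],[0.55,[0,0,3.75],0],[0.55,[0,0,2.5],0],[0.55,[0,0,1],0],[0.55,[0,0,-1],0],[0.55,[0,0,-2],0],[0.55,[0,0,-2],0]]'
python3 - <<'E'
from h import *
np.set_printoptions(precision=4,suppress=True)
W=Cam("wrist");im=arm.get_image("wrist")[:,:,::-1].copy();cv2.imwrite("pics/w4.png",im);np.savez("w4",r=W.r,t=W.t)
D=Cam("side");d=arm.get_image("side")[:,:,::-1];cv2.imwrite("pics/side1.png",d)
s=cv2.imread("pics/scene0.png")
x=cv2.resize(d[170:310,285:425],(400,400),interpolation=2);y=cv2.resize(s[145:255,205:345],(400,314),interpolation=2)
y=cv2.copyMakeBorder(y,0,86,0,0,0)
cv2.imwrite("pics/c3.png",np.hstack([x,y]));cv2.imwrite("pics/w4s.png",im[:260])
W3=Cam("wrist");q=np.load("w3.npz");W3.r,W3.t=q["r"],q["t"];W3.R=cv2.Rodrigues(W3.r)[0];W3.c=-W3.R.T@W3.t
print("grip top (w3)",W3.plane([(335,118)],.139))
E
```

```text
time_s: 5.3
position: [0.52, 0.357, 0.2593]
eef_rot: [3.137, -0.005, 1.318]
force: [0.3, 0.0, 0.0]
opening: 0.0386
grip top (w3) [[0.4495 0.3785 0.139 ]]
```

View pics/w4.png

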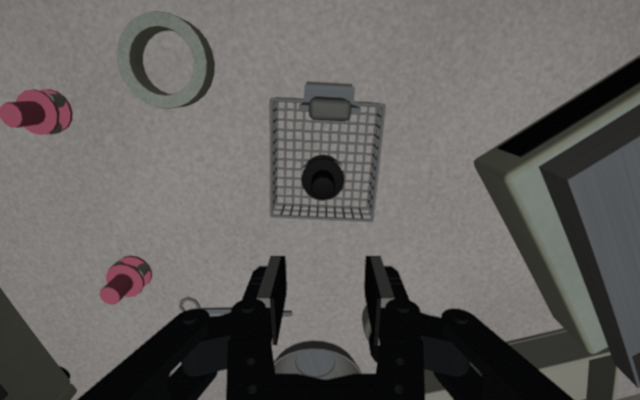

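View pics/c3.png

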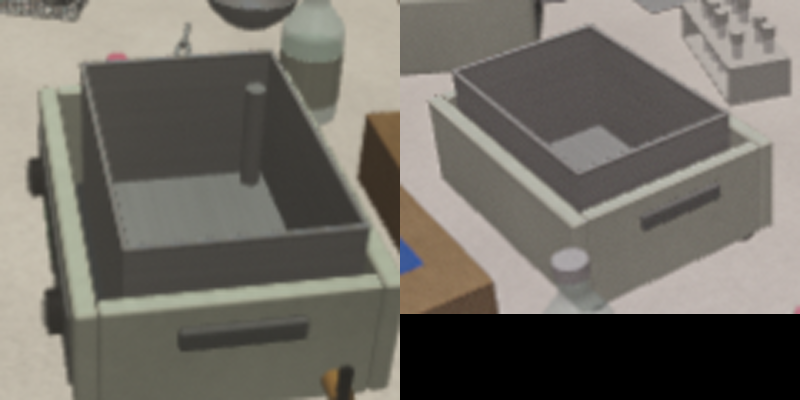

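The rotor stands in the tray at (323,178), the basket did not move, and the grip top is at (330,109). The bath crops show the tub rim corners clearly: side (82,65), (270,52), (366,226), (124,250), and scene (456,72), (590,27), (728,115), (578,180) in crop pixels.

```bash
python3 - <<'E'
from h import *
np.set_printoptions(precision=4,suppress=True)
def wc(f):
    W=Cam("wrist");q=np.load(f);W.r,W.t=q["r"],q["t"];W.R=cv2.Rodrigues(W.r)[0];W.c=-W.R.T@W.t;return W
S=Cam("scene");D=Cam("side");W4=wc("w4.npz");W3=wc("w3.npz")
print("basket rim",W4.plane([(270,219),(374,221),(271,99),(385,104)],.036))
print("grip top",W4.plane([(330,108.5)],.139),tri(W4,(330,108.5),W3,(335,118)))
k=2.857
sc=lambda x,y:(205+(x-400)/k,145+y/k); sd=lambda x,y:(285+x/k,170+y/k)
P={}
for n,a,b in[("-x-y",sc(590,27),sd(124,250)),("-x+y",sc(728,115),sd(82,65)),("+x-y",sc(456,72),sd(366,226)),("+x+y",sc(578,180),sd(270,52))]:
    p,e=tri(S,a,D,b);P[n]=p;print(n,p,e,S.plane([a],.15)[0],D.plane([b],.15)[0])
s1=[S.plane([x],.15)[0] for x in(sc(590,27),sc(728,115))];s2=[D.plane([x],.15)[0] for x in(sd(124,250),sd(82,65))]
for s in(s1,s2,(P["-x-y"],P["-x+y"])):
    d=s[1]-s[0];print("len",np.linalg.norm(d),"bath yaw deg",np.degrees(np.arctan2(d[1],d[0]))-90,"mid",(s[0]+s[1])/2)
E
```

```text
basket rim [[0.5405 0.2978 0.036 ]
 [0.5676 0.394  0.036 ]
 [0.4355 0.3318 0.036 ]
 [0.4638 0.4251 0.036 ]]
grip top [[0.4498 0.3781 0.139 ]] (array([0.4503, 0.3783, 0.1299]), np.float64(0.0004605202528722894))
-x-y [ 0.5464 -0.3228  0.1453] 0.0010461886674758922 [ 0.5512 -0.314   0.15  ] [ 0.5454 -0.3282  0.15  ]
-x+y [ 0.5303 -0.0716  0.1454] 0.00023321807786669626 [ 0.5345 -0.0651  0.15  ] [ 0.5301 -0.0799  0.15  ]
+x-y [ 0.7118 -0.3113  0.1464] 0.00167107341593557 [ 0.7133 -0.3042  0.15  ] [ 0.7109 -0.316   0.15  ]
+x+y [ 0.699  -0.0577  0.1431] 0.0020584901689027365 [ 0.7045 -0.048   0.15  ] [ 0.6951 -0.0694  0.15  ]
len 0.24948359212442042 bath yaw deg 3.84909633546161 mid [ 0.5428 -0.1895  0.15  ]
len 0.24882114658942212 bath yaw deg 3.527320235998701 mid [ 0.5378 -0.204   0.15  ]
len 0.2517224809767958 bath yaw deg 3.653069558802372 mid [ 0.5384 -0.1972  0.1454]
```

Bath yaw is about +3.7° and the front rim middle is near (0.540, −0.197), though triangulated z is 0.145 against 0.150, so about 5 mm uncertain. Grip centre is (0.450, 0.378) and basket yaw −16.5°. I'll turn the tool so the jaws close along basket x.

```bash
python3 -m crank '[[0,[0,-1,0],1.7],[0,[0,-2,0],3.4],[0,[0.13,-2.9,0],5.1],[0,[0.13,-2.9,0],6.8],[0,[0.13,-2.9,0],8.5],[0,[0.13,-2.9,0],10.2],[0,[0.13,-2.9,0],11.9],[0,[0.13,-2.9,0],13.6],[0,[0.13,-2.9,0],15.3],[0,[0.13,-2.9,0],17],[0,[0.13,-2.9,0],18.4],[0,[0.13,-2.9,0],18.4],[0,[0.13,-2.9,0],18.4]]'
python3 - <<'E'
from h import *
np.set_printoptions(precision=4,suppress=True)
W=Cam("wrist");im=arm.get_image("wrist")[:,:,::-1].copy();cv2.imwrite("pics/w5.png",im);np.savez("w5",r=W.r,t=W.t)
s=arm.sense();p,y=s["position"],s["eef_rot"][2];ex=np.array([np.cos(y),np.sin(y)]);ey=np.array([np.sin(y),-np.cos(y)])
d=np.array([.4502,.378])-p[:2];print(p,s["eef_rot"],d@ex/.025,d@ey/.025,"proj",W.proj([[.4502,.378,.139],[*p[:2],.139]]))
E
```

```text
time_s: 6.7
position: [0.4496, 0.3776, 0.2528]
eef_rot: [3.14, 0.001, -0.284]
force: [-0.2, 0.5, 0.4]
opening: 0.0852
[0.4497 0.3777 0.2531] [ 3.1406  0.0006 -0.2841] 0.01677179900425925 -0.018979139416000632 proj [[324.697  233.5707]
 [324.01   234.2796]]
```

View pics/w5.png

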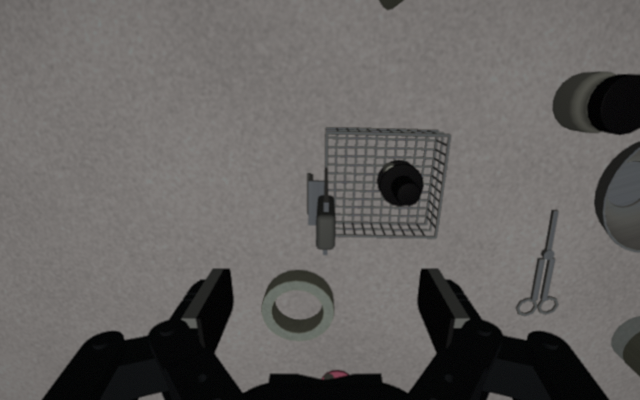

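The grip top at (325,235) sits exactly where predicted (324.7,233.6), with jaws square to it and the rotor at (400,183) in the tray. Grip and lift.

```bash
python3 -m crank '[[0,[0,0,1],0],[0,[0,0,2],0],[0,[0,0,2.8],0],[0,[0,0,3.1],0],[0,[0,0,3.1],0],[1,[0,0,3.1],0],[1,[0,0,3.1],0],[1,[0,0,3.1],0],[1,[0,0,3.1],0],[1,[0,0,3.1],0],[1,[0,0,3.1],0],[1,[0,0,3.1],0]]' 90; python3 -m crank '[[1,[0,0,-0.5],0],[1,[0,0,-1.5],0],[1,[0,0,-3],0],[1,[0,0,-4.5],0],[1,[0,0,-6],0],[1,[0,0,-7.4],0],[1,[0,0,-8.2],0],[1,[0,0,-8.4],0],[1,[0,0,-8.4],0],[1,[0,0,-8.4],0]]'
```

```text
time_s: 7.95
position: [0.4499, 0.3778, 0.1768]
eef_rot: [-3.141, -0.0, -0.288]
force: [-1.5, -0.9, 5.1]
opening: 0.0107
time_s: 8.95
position: [0.4497, 0.3777, 0.3847]
eef_rot: [3.14, 0.001, -0.288]
force: [0.2, -0.2, -5.3]
opening: 0.011
```

```bash
python3 -m crank '[[1,[0.4,0.7,0],-0.2],[1,[1.1,2.1,0],-0.6],[1,[1.9,3.7,0],-1],[1,[2.7,5.3,0],-1.4],[1,[3.5,6.9,0],-1.8],[1,[4.3,8.5,0],-2.2],[1,[5.2,10.1,0],-2.6],[1,[6.1,11.8,0],-3],[1,[7,13.5,0],-3.4],[1,[7.9,15.2,0],-3.7],[1,[8.7,16.8,0],-4],[1,[9.4,18.2,0],-4],[1,[10,19.3,0],-4],[1,[10.4,20.1,0],-4],[1,[10.65,20.6,0],-4],[1,[10.75,20.8,0],-4],[1,[10.75,20.8,0],-4],[1,[10.75,20.8,0],-4]]'
python3 - <<'E'
from h import *
W=Cam("wrist");im=arm.get_image("wrist")[:,:,::-1].copy();cv2.imwrite("pics/w6.png",im);np.savez("w6",r=W.r,t=W.t)
d=arm.get_image("side")[:,:,::-1];cv2.imwrite("pics/side2.png",d);s=arm.get_image("scene")[:,:,::-1];cv2.imwrite("pics/scene2.png",s)
x=cv2.resize(d[90:310,265:445],(320,391),interpolation=2)
cv2.imwrite("pics/c4.png",np.hstack([cv2.resize(im,(480,300)),cv2.resize(x,(320,300))][:1]+[cv2.resize(d[90:310,265:445],(245,300))]))
print(arm.sense())
E
```

```text
time_s: 10.75
position: [0.5599, -0.1963, 0.3863]
eef_rot: [-3.141, 0.0, 0.062]
force: [-0.5, -0.2, -2.9]
opening: 0.0107
{'time_s': 10.9, 'joint_pos': array([-3.80180159e-01, -7.15871271e-02,  1.49979952e+00,  1.18255966e-04,
        1.71305915e+00, -4.42534433e-01]), 'dq': array([-0.00206817,  0.00233405, -0.00372637, -0.00117847, -0.00120703,
       -0.00118381]), 'joint_efforts': array([-1.88325495e-01, -5.99986696e+01, -6.64241123e+01,  9.06192418e-02,
       -1.89581998e-01,  1.06861757e-02]), 'position': array([ 0.55990922, -0.19626371,  0.38659407]), 'eef_rot': array([ 3.14156093e+00, -3.40297528e-04,  6.23710655e-02]), 'force': array([-0.03898278, -1.16429203, -3.79247553]), 'torque': array([-0.05796816,  0.20030228, -0.03711125]), 'opening': 0.010847389342877265}
```

View pics/c4.png

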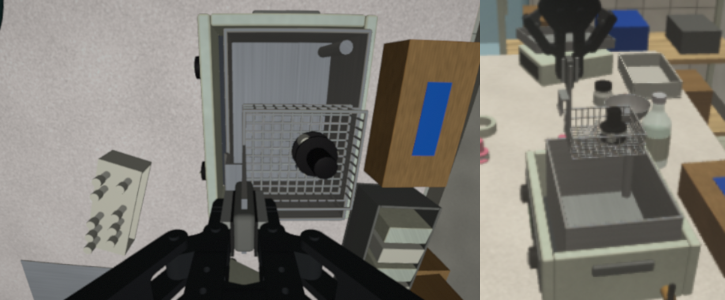

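Wrist half: the basket (rotor at 315,150) sits above the tub, whose front rim runs down at about x=225, with the sensor tube at (345,47). Side half: the basket is clear above the tub. I'll read the front-rim edge in this picture as a third measurement.

```bash
python3 - <<'E'
from h import *
np.set_printoptions(precision=4,suppress=True)
W=Cam("wrist");q=np.load("w6.npz");W.r,W.t=q["r"],q["t"];W.R=cv2.Rodrigues(W.r)[0];W.c=-W.R.T@W.t
g=cv2.cvtColor(cv2.imread("pics/w6.png"),6)
for r in(70,90,110,130):print(r,g[r-2:r+3,278:322].mean(axis=0).astype(int).tolist())
print(W.proj([[.5384,-.1,.15],[.5384,-.15,.15],[.541,-.1,.15],[.545,-.1,.15],[.55,-.1,.15]]))
cv2.imwrite("pics/c5.png",cv2.resize(cv2.imread("pics/w6.png")[20:170,250:350],(533,800)[:2] if 0 else (400,600),interpolation=2))
E
```

```text
70 [165, 156, 144, 119, 86, 74, 74, 74, 74, 73, 73, 74, 73, 68, 57, 53, 53, 53, 53, 60, 84, 112, 121, 121, 114, 90, 57, 49, 50, 51, 63, 94, 120, 126, 125, 124, 123, 121, 120, 120, 122, 123, 122, 121]
90 [169, 166, 157, 142, 113, 82, 73, 75, 75, 75, 75, 74, 73, 71, 64, 56, 53, 54, 53, 57, 77, 105, 119, 122, 118, 101, 70, 53, 51, 50, 59, 91, 121, 127, 127, 125, 124, 123, 122, 122, 123, 124, 124, 123]
110 [171, 171, 167, 158, 141, 109, 80, 74, 75, 75, 76, 75, 74, 74, 70, 61, 55, 54, 55, 55, 61, 86, 113, 122, 122, 112, 89, 60, 51, 51, 55, 76, 106, 125, 129, 127, 126, 125, 124, 124, 125, 125, 126, 125]
130 [172, 172, 172, 167, 159, 139, 104, 78, 74, 75, 75, 75, 75, 74, 72, 66, 58, 55, 55, 56, 61, 81, 106, 120, 123, 117, 97, 66, 52, 51, 53, 68, 101, 124, 129, 128, 126, 126, 126, 126, 127, 127, 127, 126]
[[306.8885  73.5512]
 [304.3639 131.3376]
 [309.8652  73.7429]
 [314.4435  74.0397]
 [320.1643  74.414 ]]
```

View pics/c5.png

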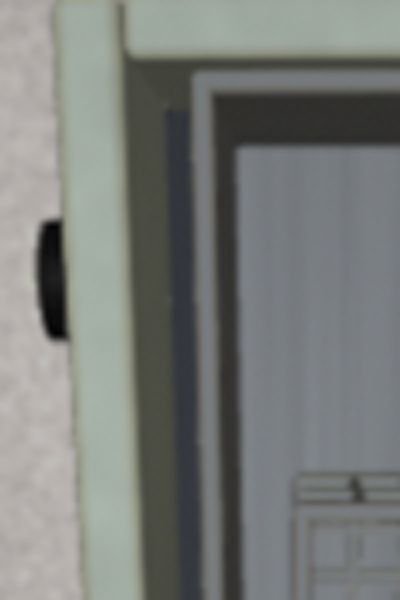

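The bead is the bright strip, picture columns 298–303. That puts its centre at x≈0.539 at the rim middle with yaw 3.5°, agreeing with the fixed cameras to about 2 mm. Tool yaw is already 3.57°. I'll lower inside with a 17 mm gap, hook lip still above the rim.

```bash
python3 -m crank '[[1,[0,0,0.3],0],[1,[0,0,0.8],0],[1,[0,0,1.4],0],[1,[0,0,2],0],[1,[0,0,2.5],0],[1,[0,0,3],0],[1,[0,0,3.4],0],[1,[0,0,3.6],0],[1,[0,0,3.65],0],[1,[0,0,3.65],0],[1,[0,0,3.65],0],[1,[0,0,3.65],0]]'; python3 -c "
from bench import arm
s=arm.sense();print(s['force'],s['torque'],s['position'])"
python3 -m crank '[[1,[-0.08,0,0],0],[1,[-0.16,0,0],0],[1,[-0.24,0,0],0],[1,[-0.32,0,0],0],[1,[-0.4,0,0],0],[1,[-0.4,0,0],0],[1,[-0.4,0,0],0]]'
```

```text
time_s: 12.1
position: [0.56, -0.1972, 0.2957]
eef_rot: [3.141, -0.001, 0.061]
force: [-0.0, 0.3, -5.1]
opening: 0.0106
[-0.04825928  0.30023885 -5.09573157] [-0.0241226   0.1966758   0.03535871] [ 0.5600384  -0.197166    0.29570411]
time_s: 12.8
position: [0.5499, -0.1977, 0.2952]
eef_rot: [3.142, -0.0, 0.061]
force: [0.5, 0.9, -4.8]
opening: 0.0113
```

```bash
python3 -c "
from bench import arm
s=arm.sense();print(s['force'],s['torque'],s['position'])"
```

```text
[ 0.47561486  0.92602599 -4.75951191] [0.03537409 0.20810667 0.00793222] [ 0.54993336 -0.19774824  0.2952176 ]
```

```bash
P="from bench import arm;s=arm.sense();print(s['force'].round(2),s['torque'].round(3),s['position'].round(4))"
python3 -m crank '[[1,[-0.04,0,0],0],[1,[-0.08,0,0],0],[1,[-0.12,0,0],0],[1,[-0.16,0,0],0],[1,[-0.16,0,0],0],[1,[-0.16,0,0],0]]'; python3 -c "$P"
python3 -m crank '[[1,[-0.02,0,0],0],[1,[-0.04,0,0],0],[1,[-0.04,0,0],0],[1,[-0.04,0,0],0]]';python3 -c "$P"
python3 -m crank '[[1,[-0.02,0,0],0],[1,[-0.04,0,0],0],[1,[-0.04,0,0],0],[1,[-0.04,0,0],0]]';python3 -c "$P"
```

```text
time_s: 13.4
position: [0.546, -0.198, 0.2952]
eef_rot: [3.142, -0.0, 0.061]
force: [-0.4, -0.4, -4.1]
opening: 0.011
[-0.38 -0.41 -4.11] [-0.014  0.202 -0.004] [ 0.546  -0.198   0.2952]
time_s: 13.8
position: [0.545, -0.198, 0.2951]
eef_rot: [3.142, 0.0, 0.061]
force: [0.4, -0.1, -5.0]
opening: 0.0107
[ 0.39 -0.08 -5.02] [-0.007  0.213  0.068] [ 0.545  -0.198   0.2951]
time_s: 14.2
position: [0.544, -0.1981, 0.2952]
eef_rot: [3.142, -0.0, 0.061]
force: [-0.3, 0.1, -5.1]
opening: 0.0106
[-0.33  0.06 -5.09] [-0.028  0.164 -0.012] [ 0.544  -0.1981  0.2952]
```

```bash
P="from bench import arm;s=arm.sense();print(s['force'].round(2),s['torque'].round(3),s['position'].round(4))"
python3 -m crank '[[1,[-0.02,0,0],0],[1,[-0.04,0,0],0],[1,[-0.04,0,0],0],[1,[-0.04,0,0],0]]';python3 -c "$P"
python3 -m crank '[[1,[-0.02,0,0],0],[1,[-0.04,0,0],0],[1,[-0.04,0,0],0],[1,[-0.04,0,0],0]]';python3 -c "$P"
```

```text
time_s: 14.6
position: [0.543, -0.1981, 0.2952]
eef_rot: [3.142, -0.0, 0.061]
force: [1.9, -0.9, -5.0]
opening: 0.011
[ 1.9  -0.92 -5.03] [ 0.067 -0.11   0.075] [ 0.543  -0.1981  0.2952]
time_s: 15.0
position: [0.5422, -0.1981, 0.2952]
eef_rot: [-3.142, -0.001, 0.062]
force: [6.4, 0.0, -5.9]
opening: 0.0107
[ 6.38  0.   -5.94] [ 0.168 -1.167  0.163] [ 0.5422 -0.1981  0.2952]
```

Contact is felt at TCP x≈0.5433, as predicted: 1.9 N, then 6.4 N. I'll back off so the bead sits in mid-throat, then lower slowly.

```bash
P="from bench import arm;s=arm.sense();print(s['force'].round(2),s['torque'].round(3),s['position'].round(4))"
python3 -m crank '[[1,[0.07,0,0],0],[1,[0.13,0,0],0],[1,[0.13,0,0.1],0],[1,[0.13,0,0.25],0],[1,[0.13,0,0.4],0],[1,[0.13,0,0.55],0],[1,[0.13,0,0.7],0],[1,[0.13,0,0.8],0],[1,[0.13,0,0.8],0],[1,[0.13,0,0.8],0]]';python3 -c "$P"
python3 -m crank '[[1,[0,0,0.05],0],[1,[0,0,0.1],0],[1,[0,0,0.15],0],[1,[0,0,0.2],0],[1,[0,0,0.25],0],[1,[0,0,0.3],0],[1,[0,0,0.3],0],[1,[0,0,0.3],0]]';python3 -c "$P"
```

```text
time_s: 16.0
position: [0.5452, -0.198, 0.2752]
eef_rot: [3.142, -0.0, 0.061]
force: [-0.5, -0.1, -4.3]
opening: 0.011
[-0.47 -0.13 -4.29] [ 0.015  0.224 -0.011] [ 0.5452 -0.198   0.2752]
time_s: 16.8
position: [0.5452, -0.198, 0.2677]
eef_rot: [3.142, 0.0, 0.061]
force: [-0.8, 0.3, -3.8]
opening: 0.0108
[-0.75  0.32 -3.83] [-0.043  0.204 -0.068] [ 0.5452 -0.198   0.2677]
```

```bash
P="from bench import arm;s=arm.sense();print(s['force'].round(2),s['torque'].round(3),s['position'].round(4))"
python3 -m crank '[[1,[0,0,0.06],0],[1,[0,0,0.12],0],[1,[0,0,0.18],0],[1,[0,0,0.24],0],[1,[0,0,0.3],0],[1,[0,0,0.3],0]]';python3 -c "$P"
python3 -m crank '[[1,[0,0,0.06],0],[1,[0,0,0.12],0],[1,[0,0,0.18],0],[1,[0,0,0.24],0],[1,[0,0,0.3],0],[1,[0,0,0.36],0],[1,[0,0,0.36],0]]';python3 -c "$P"
```

```text
time_s: 17.4
position: [0.5452, -0.198, 0.2599]
eef_rot: [-3.141, 0.0, 0.061]
force: [0.3, -0.6, -4.2]
opening: 0.0107
[ 0.32 -0.62 -4.24] [ 0.008  0.184 -0.001] [ 0.5452 -0.198   0.2599]
time_s: 18.1
position: [0.5452, -0.198, 0.2509]
eef_rot: [-3.141, 0.0, 0.061]
force: [0.1, -1.5, -3.2]
opening: 0.011
[ 0.14 -1.48 -3.2 ] [-0.048  0.256  0.056] [ 0.5452 -0.198   0.2509]
```

```bash
P="from bench import arm;s=arm.sense();print(s['force'].round(2),s['torque'].round(3),s['position'].round(4))"
python3 -m crank '[[1,[0,0,0.04],0],[1,[0,0,0.08],0],[1,[0,0,0.12],0],[1,[0,0,0.12],0],[1,[0,0,0.12],0]]';python3 -c "$P"
python3 -m crank '[[1,[0,0,0.02],0],[1,[0,0,0.04],0],[1,[0,0,0.04],0],[1,[0,0,0.04],0]]';python3 -c "$P"
```

```text
time_s: 18.6
position: [0.5452, -0.198, 0.2481]
eef_rot: [3.142, -0.0, 0.061]
force: [-0.5, -0.0, -4.5]
opening: 0.0109
[-0.5  -0.03 -4.53] [0.019 0.218 0.013] [ 0.5452 -0.198   0.2481]
time_s: 19.0
position: [0.5452, -0.198, 0.2472]
eef_rot: [-3.142, -0.0, 0.061]
force: [-0.4, -0.4, -4.1]
opening: 0.0107
[-0.44 -0.41 -4.1 ] [-0.008  0.256  0.009] [ 0.5452 -0.198   0.2472]
```

```bash
P="from bench import arm;s=arm.sense();print(s['force'].round(2),s['torque'].round(3),s['position'].round(4))"
python3 -m crank '[[1,[0,0,0.02],0],[1,[0,0,0.04],0],[1,[0,0,0.04],0],[1,[0,0,0.04],0]]';python3 -c "$P"
python3 -m crank '[[1,[0,0,0.02],0],[1,[0,0,0.04],0],[1,[0,0,0.04],0],[1,[0,0,0.04],0]]';python3 -c "$P"
```

```text
time_s: 19.4
position: [0.5453, -0.198, 0.2467]
eef_rot: [3.141, -0.001, 0.061]
force: [-2.2, 1.0, 4.0]
opening: 0.011
[-2.18  0.96  3.97] [0.08  0.644 0.015] [ 0.5453 -0.198   0.2467]
time_s: 19.8
position: [0.5453, -0.1981, 0.2466]
eef_rot: [3.141, -0.001, 0.061]
force: [-3.9, 1.9, 11.4]
opening: 0.0111
[-3.88  1.89 11.42] [0.348 1.192 0.045] [ 0.5453 -0.1981  0.2466]
```

The hook bears at crown height ≈0.150, the rim height exactly. I'll ease the load slightly, hold, release, then look.

```bash
P="from bench import arm;s=arm.sense();print(s['force'].round(2),s['torque'].round(3),s['position'].round(4))"
python3 -m crank '[[1,[0,0,-0.03],0],[1,[0,0,-0.03],0],[1,[0,0,-0.03],0],[1,[0,0,-0.03],0]]';python3 -c "$P"
python3 -m crank '[[0.5,[0,0,0],0],[0.5,[0,0,0],0],[0.5,[0,0,0],0],[0.5,[0,0,0],0],[0.5,[0,0,0],0]]'
python3 - <<'E'
from h import *
im=arm.get_image("wrist")[:,:,::-1];d=arm.get_image("side")[:,:,::-1];s=arm.get_image("scene")[:,:,::-1]
a=cv2.resize(im,(400,250));b=cv2.resize(d[130:290,285:425],(306,350));c=cv2.resize(s[110:230,205:345],(400,343))
o=np.zeros((600,720,3),np.uint8);o[:250,:400]=a;o[250:593,:400]=c;o[:350,405:711]=b
cv2.imwrite("pics/c6.png",o)
E
```

```text
time_s: 20.2
position: [0.5453, -0.1981, 0.2466]
eef_rot: [3.141, -0.001, 0.061]
force: [-2.5, 1.4, 7.6]
opening: 0.0109
[-2.5   1.42  7.59] [0.184 0.88  0.014] [ 0.5453 -0.1981  0.2466]
time_s: 20.7
position: [0.5452, -0.198, 0.2458]
eef_rot: [3.142, 0.0, 0.061]
force: [0.9, -0.2, -0.2]
opening: 0.0425
```

View pics/c6.png

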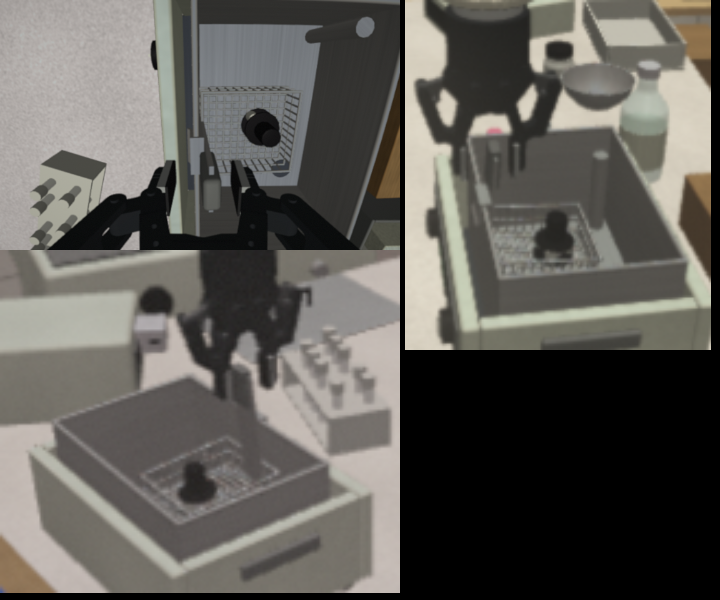

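All three views show the basket hanging inside the tub on the front rim, hook over it at (197,155), with the rotor upright in the tray and the fingers open and clear of the grip. Retreat straight up, check that the basket stays still, and hand in.

```bash
python3 -m crank '[[0.4,[0,0,0],0],[0.4,[0,0,-0.5],0],[0.4,[0,0,-1.5],0],[0.4,[0,0,-3],0],[0.4,[0,0,-4.5],0],[0.4,[0,0,-5],0],[0.4,[0,0,-5],0],[0.4,[0,0,-5],0],[0.4,[0,0,-5],0],[0.4,[0,0,-5],0]]'
python3 - <<'E'
from h import *
a=arm.get_image("side").astype(int)[200:290,320:400];b=arm.get_image("side").astype(int)[200:290,320:400]
print("still: mean diff",abs(a-b).mean())
D=Cam("side");m=(b.max(axis=2)<45).astype(np.uint8);n,l,st,ce=cv2.connectedComponentsWithStats(m)
print([(s.tolist(),(c+[320,200]).round(1).tolist()) for s,c in zip(st[1:],ce[1:]) if s[4]>20])
c,sn=np.cos(.062),np.sin(.062);h=np.array([.539,-.198]);bc=h+.0595*np.array([c,sn]);r=bc+.018*np.array([c,sn])
print("expected rotor px",D.proj([[*r,.095],[*r,.12]]))
s=arm.sense();print(s["force"].round(2),s["time_s"]); print(arm.finish_job())
E
```

```text
time_s: 21.85
position: [0.5451, -0.198, 0.3695]
eef_rot: [-3.141, 0.002, 0.061]
force: [-0.8, 0.4, -0.3]
opening: 0.0512
still: mean diff 0.45819444444444446
[([25, 27, 17, 20, 196], [353.0, 236.9])]
expected rotor px [[354.50905542 236.91038886]
 [354.95121222 227.84637635]]
[ 0.16 -0.9   0.74] 21.95
the job is handed in; nothing more can be done
None
```

The basket now hangs by its hook near the middle of the tub's front rim, with the rotor in its tray. The job was handed in at about 22 s of the 58 s allowed.

**What I did:**
- I put the black rotor in the tray while the basket stood on the bench, then carried the basket to the bath by its grip.
- I felt the tub wall with the strap (1.9 N, then 6.4 N) and backed off 2 mm.
- I lowered in small steps until the hook bore at a crown height of about 0.150 m. The load on the rim peaked near 16 N while the basket was still held.
- I eased the load, opened the fingers and retreated straight up.

**Last checks:**
- **Rotor:** it shows at side-view pixel (353, 237), against (354.5, 237) expected for a basket hanging with the rotor in its tray.
- **Stillness:** two consecutive side pictures differ only by noise.
- **Robot:** tool force is about 0, with the gripper clear.
- **Other things:** I never touched the bystanders or the pink look-alikes on purpose, but I took no final measurement of where they stand.

**Disagreement:** the two fixed cameras put the rim at 0.145 m instead of 0.150 m. The wrist view and the felt contact agreed on where the rim lies, to about 1 mm, so I used those.

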